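# Pin the carving clamp's shaft

### The job

Take the linchpin with the yellow head and the wire ring out of the wooden pin rack and push it from above fully home into the cross hole near the free end of the carving clamp's steel shaft, with its ring still leaning back towards the clamp. Then swing the ring over the pin's head and down past the shaft's free end until it stops, and let go of everything.

Things in the scene. Friction and masses are not known exactly. Their poses are not given: they have to be found in the camera images.
- linchpin: Only pin with yellow head and wire ring; upright in a 70 mm high 3-hole rack, pins 100 mm apart. Origin: axis, collar underside, z up. Collar 40 dia, z 0-10 mm; head 20x20 mm, z 10-58; shank 12 dia, to z -60, last 14 tapered to 4. 0.3 kg. Ring hinge along y at x -18, z 10. Grip head along pin y, tips at z 25 or more, clear of ring. Seated, pin x points to the shaft's free end (ring leans to -x).
- ring (a joint): Ring angle about pin y, rad: 0 upright, negative leaning back to pin -x (start -0.65 to -0.4, limit -0.7), pi/2 level to +x, stop at 1.9, just below level. Light friction (0.016 N m, under 1 N at the tab): stays where left; push it with closed fingertips, first level from behind, over the head, past upright, then down from above. It clears the head. Legs at y +-34 mm, wire 6 mm.
- ring_tab (a point): Centre of the red tab on the ring's bow, 85 mm from the hinge. Tab: 34 mm wide along pin y, 16 mm along the ring's length (77 to 93 mm from the hinge), 5 mm thick. Push it with the fingertips overlapping it by 10 to 20 mm only, rising with it, so that the gripper above does not catch it.
- shaft_hole (a point): Mouth centre of the upright hole in the fixed clamp's level steel shaft, at its top face, 104 mm above the table; x along the shaft to its free end, z up. Hole 18 mm dia, 3 mm chamfer, through. Shaft 40 wide, 30 thick, ends 32 mm past the hole. At x -55 to -85 mm a wooden cheek, 100 wide, 12 above shaft top; at x -130 to -250 a carved bird, up to 100 mm above shaft top.
Mind the look-alikes: they are no part of the job. Leave any purple look-alike of the linchpin alone.

How it is judged:
On the way, in this order (a step that is already met when the one before it is completed fails the run):
1. the linchpin is fully home in the shaft's hole with its ring still leaning back towards the clamp (horizontal distance between linchpin and shaft_hole below 0.01 m and z of linchpin in the frame of shaft_hole below 0.01 m and angle between linchpin's own z axis and vertical below 0.2 rad and value of joint ring below -0.1 rad and x of ring_tab in the frame of shaft_hole below 0 m), for 0.2 s.
2. the ring is swung over and down past the shaft's free end (value of joint ring above 1.65 rad and x of ring_tab in the frame of shaft_hole above 0.05 m), for 0.2 s.
At the end, for the whole second after the job is handed in: Pin upright (11 degrees) in the hole, collar down on the shaft (10 mm in height and sideways), along the shaft within 20 degrees; ring over to the free-end side within 0.25 rad of its stop, tab beyond the shaft's end (50 mm or more from the hole); at rest (all of step 2 and horizontal distance between linchpin and shaft_hole below 0.01 m and z of linchpin in the frame of shaft_hole between -0.01 and 0.01 m and angle between linchpin's own z axis and vertical below 0.2 rad and angle between the x axis of linchpin and the x axis of shaft_hole, either way round below 0.35 rad and linear speed of linchpin below 0.02 m/s); the robot touches nothing.
It also fails if it takes over 61 s, if anything falls off the work surface, if the arm or the gripper's body presses on something with over 40 N, if the wrist force passes 120 N, or if a joint passes its speed limit or range.

### The arm

A 6-joint arm with a two-finger parallel gripper is mounted at the origin on the work surface. World frame = base frame: x ahead of the robot, y to its left, z up, the work surface at z = 0. Lengths are in m, angles in rad, forces in N, time in s.
With the tool pointing down it reaches from about 0.375 to 0.975 m from the base axis. Payload 3.8 kg.
Tool frame: the origin (TCP) lies midway between the tips of the shut fingers; the grasp point (between the pads) lies 19 mm behind it; z points along the fingers, y is the line along which they close (so a half turn about z gives the same grasp; the last joint's range is limited). The gripper opens to 85 mm and grips with 20 to 120 N. Pads are 22 mm wide; open, the fingers measure 114 mm over their backs; the gripper's body (76 mm by 85 mm) begins 54 mm behind the grasp point. The pads swing forward as they close: fully open they stand 13 mm farther back than shut.
Start: joints at [-1.382, 0.264, 1.604, -0, 1.274, -0.037], TCP at [0.151, -0.658, 0.231] pointing down, gripper open.
Joint ranges: [-2.63, 2.63], [-0.94, 2.18], [0.31, 2.57], [-1.31, 4.45], [0, 2.66], [-2.55, 2.55]. Speed limits (rad/s): [2.57, 2.57, 3.14, 3.14, 3.14, 3.14].

### API

Orientations are given as a rotation vector (axis times angle).
In Python, from workcell import read_state, vision, ticket gives the robot as it stands. The module is installed in compiled form; this text tells all that it offers.
- The arm moves only by the tool jog_arm, never from a script. Its arguments are lists of equal length, an entry for each row: "turn": the turn, a rotation vector about the tool's x, y, z in rad, a list of three; "delta_pos": the shift along the tool's x, y, z in m, a list of three; "gripper": the finger opening in m, from 0 to 0.0854. In form: {"turn": [[rx, ry, rz], ...], "delta_pos": [[dx, dy, dz], ...], "gripper": [gripper, ...]}. A call has 1 to 20 rows; each row shifts and turns the commanded pose from where the row before left it, along the tool's axes as they then stand; what a row does not reach is not made up. A row lasts 1/12 s, in which the tool goes at most 41.7 mm and 7.16 degrees, less where a joint would pass 70% of its speed; a pose out of reach is approached as far as the arm can. A call with a gripper value outside its range is refused whole. The fingers move at their own pace and stop on an object; "grip_force" is the grip in N (left out, the last holds). Time passes only in rows, so rows that do not move let the fingers close. It gives the time, the measured TCP pose, the force, the opening and the grip force at its end, in the units of the state.
- read_state(): the state, without advancing time (a new reading comes with each control period).
- vision.read_camera(name): name is "scene" or "top" or "wrist"; returns the picture (400x640x3 uint8, red, green, blue); there is no depth.
- vision.calibration(name): a dict with "vfov" (degrees; the focal length in pixels is half the picture's height over the tangent of half this angle, whatever the lens; pixels are square), "cx", "cy" (the principal point, pixels), "R" (3x3) and "t" (3): a world point X has camera coordinates R X + t; the wrist camera has in their place "mount" (4x4, takes a point from camera to tool coordinates, whose origin is the TCP and whose axes are the flange's). Camera axes: x right, y down, z forward; pixel columns grow to the right and rows downward; lengths in m; the calibration is good to about 2 mm. A picture is of the moment at which its call begins: read the wrist's pose just before it. calibration takes no time and is no camera call.
- ticket.finish_job(): hands the job in; it is judged then, once.
The state is a dict: "time": time; "q": joint angles; "joint_vel": joint speeds; "joint_torque": joint torques, N m; "tool_pos": TCP position; "tcp_rot": TCP orientation; "wrist_force": force on the tool from outside, world axes, zero at the start; "torque": the same for the moment, N m; "width": opening from 0.0 (shut) to 1.0 (fully open); "grip_force": force on a finger pad.
Only numpy, scipy, OpenCV 4.12 (cv2) and the standard library are available. Lean on these libraries where they do the work, as an engineer would, in place of code of your own. Each camera call takes 0.05 s, during which the arm holds its last target. There are 200 camera calls.

## Working session

There is one attempt and no reset: what is moved stays moved. The work goes in short steps, Python scripts to look and compute and a tool call to move; the robot and the scene stay as the last step left them, time stands still between calls to the robot, and variables do not carry over. Pictures are saved under pics/ and viewed, at most 12 in all, crops included, and the job is handed in when it is done.

Besides the shell and the picture viewer there is one more tool, called after ">>>" in YAML: its name, and indented under it one key for each argument. jog_arm: Moves the arm, as the interface text tells. Its arguments: {"type":"object","properties":{"turn":{"type":"array","items":{"type":"array","items":{"type":"number"}}},"delta_pos":{"type":"array","items":{"type":"array","items":{"type":"number"}}},"gripper":{"type":"array","items":{"type":"number"}},"grip_force":{"type":"number"}},"required":["turn","delta_pos","gripper"]}

```bash
mkdir -p pics; cat > h.py <<'E'
import numpy as np, cv2
from scipy.spatial.transform import Rotation as Ro
from workcell import read_state, vision, ticket
def grab(n,f):
    s=read_state(); im=vision.read_camera(n); cv2.imwrite('pics/'+f+'.png',im[:,:,::-1]); return s,im
def cam(n,s=None):
    c=vision.calibration(n); f=200/np.tan(np.radians(c['vfov'])/2)
    if n=='wrist':
        M=np.array(c['mount']); T=np.eye(4);T[:3,:3]=Ro.from_rotvec(s['tcp_rot']).as_matrix();T[:3,3]=s['tool_pos']
        W=T@M; return f,c['cx'],c['cy'],W[:3,:3],W[:3,3]
    R=np.array(c['R']);t=np.array(c['t']); return f,c['cx'],c['cy'],R.T,-R.T@t
def ray(C,u,v):
    f,cx,cy,R,o=C; d=R@np.array([(u-cx)/f,(v-cy)/f,1.]); return o,d
def onz(C,u,v,z):
    o,d=ray(C,u,v); return o+d*(z-o[2])/d[2]
def proj(C,X):
    f,cx,cy,R,o=C; p=R.T@(np.array(X)-o); return f*p[0]/p[2]+cx,f*p[1]/p[2]+cy
E
python3 - <<'E'
from h import *
for n in('scene','top'):
    s,im=grab(n,n+'0'); C=cam(n); print(n,C[0],C[4].round(3),C[3][:,2].round(3),vision.calibration(n))
print(s)
print(vision.calibration('wrist'))
a=cv2.imread('pics/scene0.png');b=cv2.imread('pics/top0.png')
E
```

```text
scene 483.7831973658732 [0.838 0.424 1.202] [-0.347 -0.384 -0.856] {'vfov': 44.92121704470779, 'cx': 318.53985073345285, 'cy': 191.43612960741916, 'R': array([[-0.74473657,  0.6673536 ,  0.00256938],
       [ 0.57013931,  0.63824141, -0.51729012],
       [-0.34685531, -0.38377997, -0.85580624]]), 't': array([ 0.33832622, -0.12645365,  1.4820606 ])}
top 480.8151747252079 [ 0.322 -0.066  1.194] [ 0.085  0.014 -0.996] {'vfov': 45.170737918186234, 'cx': 323.29019335304025, 'cy': 204.18647834769848, 'R': array([[-0.00768377, -0.99986082, -0.01480866],
       [-0.99632826,  0.00891775, -0.08514965],
       [ 0.08526986,  0.01410002, -0.99625812]]), 't': array([-0.04632503,  0.42345147,  1.16265742])}
{'time': 0.05, 'q': array([-1.38187787e+00,  2.64755201e-01,  1.60536333e+00,  5.24077479e-06,
        1.27368385e+00, -3.69060721e-02]), 'joint_vel': array([ 9.13525471e-06, -1.02056682e-03, -1.71656921e-03, -1.04104424e-03,
        1.26515071e-03,  9.90588491e-04]), 'joint_torque': array([-3.76367616e-04, -5.17025685e+01, -3.68839610e+01, -3.17292443e-04,
        7.02400910e-03, -5.50874162e-06]), 'tool_pos': array([ 0.15099991, -0.65715511,  0.2299664 ]), 'tcp_rot': array([-3.11939812e+00, -3.53720376e-01,  2.55540723e-04]), 'wrist_force': array([-0.39719088, -0.48579202, -0.518471  ]), 'torque': array([-0.0034562,  0.0354855, -0.0502752]), 'grip_force': 0.0, 'width': 0.9997839852164927}
{'vfov': 64.40386327834531, 'cx': 321.4531212878266, 'cy': 195.48407850805071, 'mount': array([[-2.72565932e-04, -9.49981152e-01, -3.12307120e-01,
         8.04528597e-02],
       [ 9.99998933e-01, -7.07046305e-04,  1.27795685e-03,
        -6.68277543e-04],
       [-1.43485051e-03, -3.12306438e-01,  9.49980331e-01,
        -1.43867232e-01],
       [ 0.00000000e+00,  0.00000000e+00,  0.00000000e+00,
         1.00000000e+00]])}
```

View pics/scene0.png

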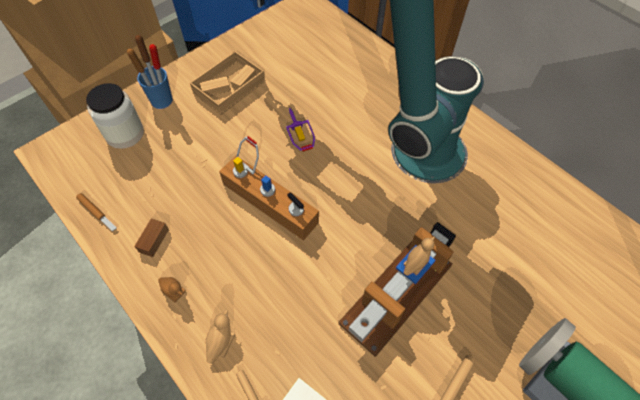

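View pics/top0.png

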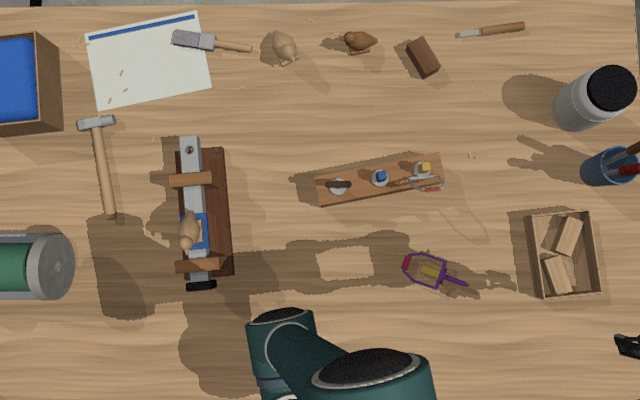

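Candidates: the yellow-headed pin in the rack at scene (239,165) / top (424,168), and the purple-ringed pin lying loose at scene (300,132) / top (430,270). The first one fits: it is upright in the rack with a plain wire ring. I'll confirm it in a crop.

```bash
python3 - <<'E'
from h import *
a=cv2.imread('pics/scene0.png')[120:240,205:335];b=cv2.imread('pics/top0.png')[130:230,300:460];c=cv2.imread('pics/top0.png')[120:300,160:240]
d=cv2.imread('pics/scene0.png')[220:360,330:460]
r=lambda x,k:cv2.resize(x,None,fx=k,fy=k,interpolation=cv2.INTER_CUBIC)
o=np.zeros((600,800,3),np.uint8)
def put(x,i,j): x=x[:600-i,:800-j]; o[i:i+x.shape[0],j:j+x.shape[1]]=x
put(r(a,2.8),0,0);put(r(b,2.5),0,380);put(r(d,1.85),340,0);put(r(c,1.8),260,400)
cv2.imwrite('pics/crop0.png',o)
E
```

```text
(no output)
```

View pics/crop0.png

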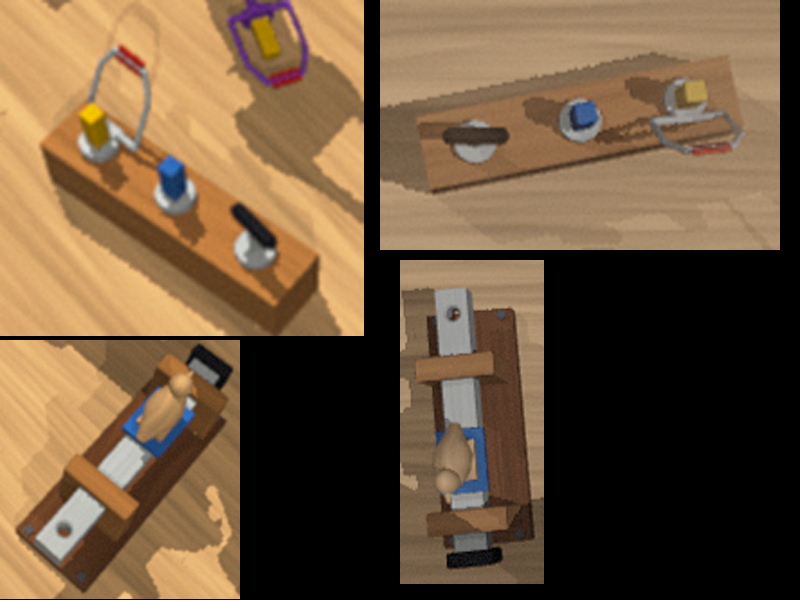

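The crop confirms it: yellow head and silver ring with a red tab, at top (423,168). The ring leans towards the robot. The hole is at top (189,149) / scene (364,322), and the shaft's free end points away from the robot.

```bash
cat >> h.py <<'E'
def tri(C1,p1,C2,p2):
    A=[];b=[]
    for C,p in((C1,p1),(C2,p2)):
        o,d=ray(C,*p); d=d/np.linalg.norm(d); P=np.eye(3)-np.outer(d,d); A.append(P);b.append(P@o)
    A=np.vstack(A);b=np.hstack(b); x,*_=np.linalg.lstsq(A,b,rcond=None); return x,np.linalg.norm(A@x-b)
def blob(im,lo,hi,box):
    h=cv2.cvtColor(im,cv2.COLOR_RGB2HSV); m=cv2.inRange(h,np.array(lo),np.array(hi)); k=np.zeros_like(m); x0,y0,x1,y1=box; k[y0:y1,x0:x1]=m[y0:y1,x0:x1]
    n,l,st,c=cv2.connectedComponentsWithStats(k); i=1+np.argmax(st[1:,4]); return c[i],st[i],(l==i).astype(np.uint8)
E
python3 - <<'E'
from h import *
a=cv2.imread('pics/scene0.png')[:,:,::-1].copy();b=cv2.imread('pics/top0.png')[:,:,::-1].copy()
S,T=cam('scene'),cam('top')
ys,st,_=blob(a,(20,170,90),(32,255,255),(225,145,260,200));print(ys,st)
yt,st,_=blob(b,(20,100,80),(32,255,255),(410,155,440,185));print(yt,st)
print('head',tri(S,ys,T,yt), onz(T,yt[0],yt[1],.12), onz(S,*ys,.105))
print('collar',onz(T,422.8,168.8,.08))
rs,st,_=blob(a,(0,150,80),(8,255,255),(240,130,265,155));print(rs,st)
rt,st,_=blob(b,(0,120,80),(8,255,255),(420,180,445,200));print(rt,st)
print('tab',tri(S,rs,T,rt))
print('hole',tri(S,(364,321.6),T,(189.4,149.4)),onz(T,189.4,149.4,.104),onz(S,364,321.6,.104))
print('shaft end mid',onz(T,160+(454-400)/1.8,120+(290-260)/1.8,.104),'far',onz(T,160+(471-400)/1.8,120+(545-260)/1.8,.104))
s=read_state();R=Ro.from_rotvec(s['tcp_rot']).as_matrix();print(R.round(3),s['tool_pos'])
E
```

```text
[238.11538462 164.06730769] [233 157  11  16 104]
[425.71428571 166.14285714] [421 162  10   9  70]
head (array([ 0.49963937, -0.28445373,  0.10169334]), np.float64(0.0029851616621821776)) [ 0.49812398 -0.28237316  0.12      ] [ 0.49942915 -0.28049782  0.105     ]
collar [ 0.49847806 -0.28347843  0.08      ]
[251.3 139.6] [248 136   8   8  20]
[432.48648649 189.64864865] [425 188  16   4  37]
tab (array([ 0.4405467 , -0.28826806,  0.15608207]), np.float64(0.0002565758877024393))
hole (array([0.54616185, 0.25816988, 0.09958275]), np.float64(2.877525349776314e-05)) [0.54527208 0.25684404 0.104     ] [0.54731728 0.25884754 0.104     ]
shaft end mid [0.57510262 0.25593217 0.104     ] far [0.25045249 0.22935958 0.104     ]
[[ 0.975  0.224 -0.   ]
 [ 0.224 -0.975  0.002]
 [ 0.    -0.002 -1.   ]] [ 0.15100032 -0.65721957  0.23006241]
```

>>> jog_arm:
  turn:
    - [0,0,0]
    - [0,0,0]
    - [0,0,0]
    - [0,0,0]
    - [0,0,0]
    - [0,0,0]
    - [0,0,0]
    - [0,0,0]
    - [0,0,0]
    - [0,0,0]
    - [0,0,0]
    - [0,0,0]
    - [0,0,0]
    - [0,0,0]
    - [0,0,0.073]
    - [0,0,0.073]
    - [0,0,0]
  delta_pos:
    - [0.0302,-0.0205,0]
    - [0.0302,-0.0205,0]
    - [0.0302,-0.0205,0]
    - [0.0302,-0.0205,0]
    - [0.0302,-0.0205,0]
    - [0.0302,-0.0205,0]
    - [0.0302,-0.0205,0]
    - [0.0302,-0.0205,0]
    - [0.0302,-0.0205,0]
    - [0.0302,-0.0205,0]
    - [0.0302,-0.0205,0]
    - [0.0302,-0.0205,0]
    - [0.0302,-0.0205,0]
    - [0.0302,-0.0205,0]
    - [0,0,0]
    - [0,0,0]
    - [0,0,0]
  gripper: [0.0854,0.0854,0.0854,0.0854,0.0854,0.0854,0.0854,0.0854,0.0854,0.0854,0.0854,0.0854,0.0854,0.0854,0.0854,0.0854,0.0854]

```text
time: 1.52
tool_pos: [0.4992, -0.2824, 0.2306]
tcp_rot: [-3.138, -0.126, 0.002]
wrist_force: [-0.4, -0.3, -0.1]
width: 1.0
grip_force: 0.0
```

```bash
python3 - <<'E'
from h import *
s,im=grab('wrist','w1'); C=cam('wrist',s); print(s['tool_pos'],s['time'],s['wrist_force'])
y,st,m=blob(im,(18,100,60),(34,255,255),(0,0,640,400)); print(y,st,onz(C,*y,.128))
r=cv2.minAreaRect(cv2.findContours(m,0,1)[0][0]);print(r)
y,st,m=blob(im,(0,120,60),(8,255,255),(0,0,640,400)); print(y,st,onz(C,*y,.15))
print(Ro.from_rotvec(s['tcp_rot']).as_matrix().round(3))
E
```

```text
[ 0.49918222 -0.28235412  0.23059752] 1.5167 [-0.35154004 -0.31113737 -0.06692658]
[318.59236453 188.73891626] [307 171  24  36 812] [ 0.50398732 -0.27919912  0.128     ]
((318.5, 188.5), (35.0, 23.0), 90.0)
[319.53691275 279.64876957] [298 275  45  11 447] [ 0.4335203  -0.28557156  0.15      ]
[[ 0.997  0.08  -0.001]
 [ 0.08  -0.997  0.001]
 [-0.001 -0.001 -1.   ]]
```

View pics/w1.png

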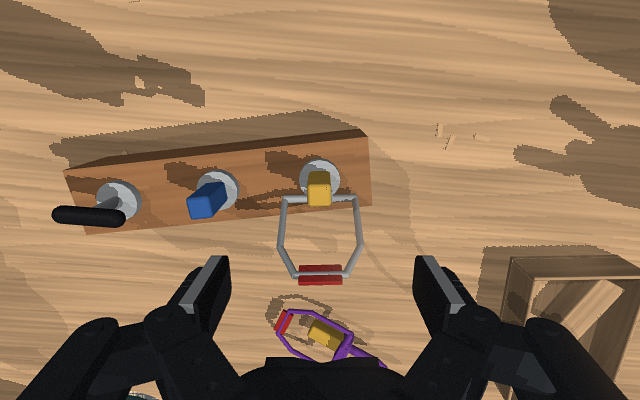

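The wrist view shows the pin straight below, aligned with the tool: top of the head near (319,195), collar (320,180), tab (320,275). The purple pin lies further back, clear of the work.

```bash
python3 - <<'E'
from h import *
im=cv2.imread('pics/w1.png')[:,:,::-1]; s=read_state();C=cam('wrist',s)
h=cv2.cvtColor(im.copy(),cv2.COLOR_RGB2HSV); print([tuple(h[v,318]) for v in range(168,212,2)])
for X in [(319,194.5,.128),(319.5,179,.08)]: print(X,onz(C,*X))
g=cv2.inRange(h,np.array((0,0,100)),np.array((179,40,255)));xs=np.where(g[172:178].any(0))[0];print(xs[(xs>280)&(xs<350)])
for v in(199,203): xs=np.where(g[v])[0]; print(v,xs)
for t in(-.4,-.5,-.6,-.65):
  print(t, proj(C,np.array([.4985,-.283,.08])+s['tool_pos']*0+np.array([.997,.08,0])*(-.018+.085*np.sin(t))+np.array([0,0,.085*np.cos(t)])))
E
```

```text
[(np.uint8(110), np.uint8(7), np.uint8(112)), (np.uint8(107), np.uint8(15), np.uint8(119)), (np.uint8(21), np.uint8(175), np.uint8(99)), (np.uint8(21), np.uint8(173), np.uint8(100)), (np.uint8(22), np.uint8(169), np.uint8(98)), (np.uint8(21), np.uint8(170), np.uint8(102)), (np.uint8(20), np.uint8(168), np.uint8(103)), (np.uint8(21), np.uint8(173), np.uint8(99)), (np.uint8(21), np.uint8(172), np.uint8(147)), (np.uint8(21), np.uint8(172), np.uint8(196)), (np.uint8(21), np.uint8(170), np.uint8(215)), (np.uint8(21), np.uint8(170), np.uint8(213)), (np.uint8(20), np.uint8(172), np.uint8(211)), (np.uint8(21), np.uint8(169), np.uint8(211)), (np.uint8(21), np.uint8(170), np.uint8(211)), (np.uint8(21), np.uint8(170), np.uint8(211)), (np.uint8(21), np.uint8(170), np.uint8(210)), (np.uint8(21), np.uint8(169), np.uint8(210)), (np.uint8(21), np.uint8(169), np.uint8(211)), (np.uint8(18), np.uint8(156), np.uint8(150)), (np.uint8(13), np.uint8(140), np.uint8(149)), (np.uint8(13), np.uint8(139), np.uint8(139))]
(319, 194.5, 0.128) [ 0.49879638 -0.280446    0.128     ]
(319.5, 179, 0.08) [ 0.49881335 -
[... 226 characters left out ...]
38 139 140 141 227 228 229 230
 231 232 233 234 235 236 282 283 284 285 286 287 288 289 290 291 292 293
 294 295 296 297 298 299 300 301 302 303 304 305 306 332 333 334 335 336
 337 338 339 340 341 342 343 344 347 348 349 350 351 355 356 357]
203 [ 98  99 118 119 120 121 122 123 124 125 126 127 128 129 130 131 132 133
 134 135 136 137 138 139 140 141 225 226 227 228 229 230 231 232 233 282
 283 284 285 286 287 355 356 357]
-0.4 (np.float64(322.03310870731895), np.float64(269.75945178826356))
-0.5 (np.float64(321.99777948644197), np.float64(275.7068472222815))
-0.6 (np.float64(321.963039696347), np.float64(280.4300893059538))
-0.65 (np.float64(321.946052264348), np.float64(282.3361533612663))
```

>>> jog_arm:
  turn:
    - [0,0,0]
    - [0,0,0]
    - [0,0,0]
    - [0,0,0]
    - [0,0,0]
    - [0,0,0]
    - [0,0,0]
    - [0,0,0]
    - [0,0,0]
    - [0,0,0]
    - [0,0,0]
    - [0,0,0]
    - [0,0,0]
  delta_pos:
    - [0,-0.002,0.033]
    - [0,0,0.033]
    - [0,0,0.033]
    - [0,0,0.033]
    - [0,0,0]
    - [0,0,0]
    - [0,0,0]
    - [0,0,0]
    - [0,0,0]
    - [0,0,0]
    - [0,0,0]
    - [0,0,0]
    - [0,0,0]
  gripper: [0.0854,0.0854,0.0854,0.0854,0.0854,0.01,0.01,0.01,0.01,0.01,0.01,0.01,0.01]
  grip_force: 70

```text
time: 2.65
tool_pos: [0.5002, -0.2821, 0.1015]
tcp_rot: [3.137, 0.126, 0.005]
wrist_force: [0.6, 1.8, 6.7]
width: 0.222
grip_force: 69.0
```

>>> jog_arm:
  turn:
    - [0,0,0]
    - [0,0,0]
    - [0,0,0]
    - [0,0,0]
    - [0,0,0]
    - [0,0,0]
    - [0,0,0]
    - [0,0,0]
    - [0,0,0]
    - [0,0,0]
    - [0,0,0]
  delta_pos:
    - [0,0,-0.008]
    - [0,0,-0.013]
    - [0,0,-0.018]
    - [0,0,-0.02]
    - [0,0,-0.02]
    - [0,0,-0.02]
    - [0,0,-0.018]
    - [0,0,-0.015]
    - [0,0,-0.01]
    - [0,0,-0.008]
    - [0,0,0]
  gripper: [0.01,0.01,0.01,0.01,0.01,0.01,0.01,0.01,0.01,0.01,0.01]

```text
time: 3.57
tool_pos: [0.4995, -0.2819, 0.2514]
tcp_rot: [3.137, 0.125, 0.004]
wrist_force: [0.5, -0.1, -2.2]
width: 0.218
grip_force: 68.8
```

>>> jog_arm:
  turn:
    - [0,0,0]
    - [0,0,0]
    - [0,0,0]
    - [0,0,0]
    - [0,0,0]
    - [0,0,0]
    - [0,0,0]
    - [0,0,0]
    - [0,0,0]
    - [0,0,0]
    - [0,0,0]
    - [0,0,0]
    - [0,0,0]
    - [0,0,0]
    - [0,0,0]
    - [0,0,0]
    - [0,0,0]
    - [0,0,0]
    - [0,0,0]
    - [0,0,0]
  delta_pos:
    - [0.0025,-0.015,0]
    - [0.0049,-0.0297,0]
    - [0.0049,-0.0297,0]
    - [0.0049,-0.0297,0]
    - [0.0049,-0.0297,0]
    - [0.0049,-0.0297,0]
    - [0.0049,-0.0297,0]
    - [0.0049,-0.0297,0]
    - [0.0049,-0.0297,0]
    - [0.0049,-0.0297,0]
    - [0.0049,-0.0297,0]
    - [0.0049,-0.0297,0]
    - [0.0049,-0.0297,0]
    - [0.0049,-0.0297,0]
    - [0.0049,-0.0297,0]
    - [0.0049,-0.0297,0]
    - [0.0049,-0.0297,0]
    - [0.0049,-0.0297,0]
    - [0.0025,-0.015,0]
    - [0,0,0]
  gripper: [0.01,0.01,0.01,0.01,0.01,0.01,0.01,0.01,0.01,0.01,0.01,0.01,0.01,0.01,0.01,0.01,0.01,0.01,0.01,0.01]

```text
time: 5.23
tool_pos: [0.5428, 0.2621, 0.2475]
tcp_rot: [-3.138, -0.131, 0.004]
wrist_force: [-0.1, -0.3, -3.4]
width: 0.22
grip_force: 69.1
```

```bash
python3 - <<'E'
from h import *
s,w=grab('wrist','w2');C=cam('wrist',s); s,t=grab('top','t2'); _,sc=grab('scene','s2')
print(s['tool_pos'],s['time'],s['wrist_force'],s['width'],s['q'].round(2));print(Ro.from_rotvec(s['tcp_rot']).as_matrix().round(3))
print(proj(C,(.546,.2575,.104)),proj(cam('top'),s['tool_pos']),proj(cam('scene'),s['tool_pos']))
r=lambda x,k:cv2.resize(x,None,fx=k,fy=k,interpolation=cv2.INTER_CUBIC)
o=np.zeros((600,800,3),np.uint8)
def put(x,i,j): x=x[:600-i,:800-j]; o[i:i+x.shape[0],j:j+x.shape[1]]=x[:,:,::-1]
put(w[0:400,120:520],0,0);put(r(t[70:220,110:300],2.1),0,400);put(r(sc[220:370,290:450],2.4),320,405)
cv2.imwrite('pics/c2.png',o)
E
```

```text
[0.5428809  0.26013865 0.24761581] 5.2833 [-0.72728764 -0.00321176 -2.98847542] 0.2155244058022767 [ 0.41  0.12  1.74 -0.    1.28  1.89]
[[ 0.997  0.083 -0.003]
 [ 0.083 -0.997 -0.001]
 [-0.003  0.001 -1.   ]]
(np.float64(327.09316235037994), np.float64(178.00962616401367)) (np.float64(166.85638582485967), np.float64(136.38910710227276)) (np.float64(371.87535919214514), np.float64(300.31364028623375))
```

View pics/c2.png

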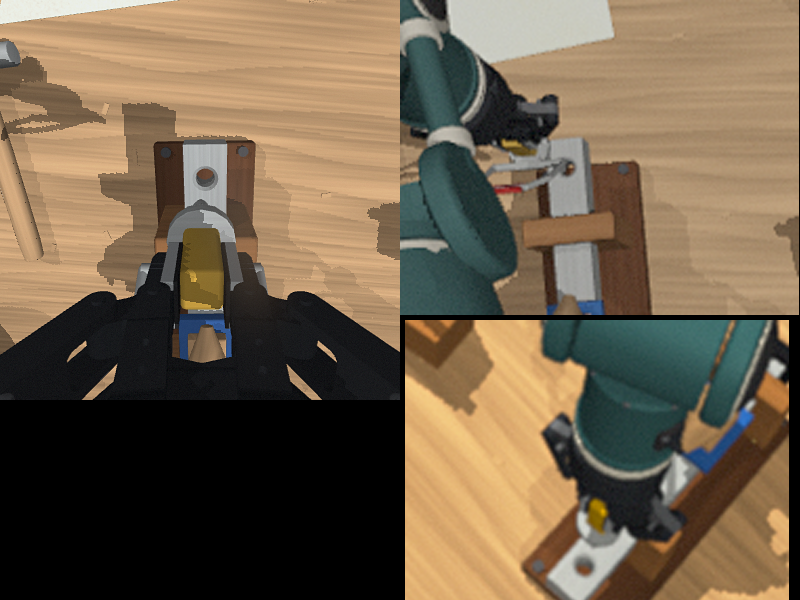

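The wrist view shows the hole at about (325,178), lined up with the tool. The ring still leans back, and the shank tip peeks out above the collar at about (320,201). Next I'll measure the hole, collar edge and tip.

```bash
python3 - <<'E'
from h import *
im=cv2.imread('pics/w2.png')[:,:,::-1].copy(); s=read_state();c=vision.calibration('wrist');M=np.array(c['mount']);C=(200/np.tan(np.radians(c['vfov'])/2),c['cx'],c['cy'],M[:3,:3],M[:3,3])
g=cv2.cvtColor(im,cv2.COLOR_RGB2GRAY)
big=cv2.resize(im[160:300,260:390],None,fx=5,fy=4.2,interpolation=cv2.INTER_CUBIC); cv2.imwrite('pics/c3.png',big[:,:,::-1])
h=cv2.cvtColor(im,cv2.COLOR_RGB2HSV); m=((h[...,1]>60)|(g<100)).astype(np.uint8)
k=np.zeros_like(m);k[164:192,310:342]=m[164:192,310:342];n,l,st,ce=cv2.connectedComponentsWithStats(k);print(st[1:],ce[1:])
for px in(-.003,-.0015,0,.0015):
  print(px,'tip front',proj(C,(px+.002,0,.09)),'collar bot front',proj(C,(px+.02,0,.0285)),'top front',proj(C,(px+.02,0,.0185)),'head top front',proj(C,(px+.01,0,-.0295)))
R=Ro.from_rotvec(s['tcp_rot']).as_matrix();print(R.T@(np.array([.546,.2575,.104])-s['tool_pos']))
cw=cam('wrist',s);p=onz(cw,325.5,178,.104);print('hole',p,'tool',R.T@(p-s['tool_pos']))
E
```

```text
[[316 169  19  18 264]] [[324.88257576 177.34469697]]
-0.003 tip front (np.float64(321.94856014831066), np.float64(200.99096663794185)) collar bot front (np.float64(322.26300845738257), np.float64(206.53589914676192)) top front (np.float64(322.33297137680773), np.float64(212.8345571305817)) head top front (np.float64(322.7872908916356), np.float64(277.537618415839))
-0.0015 tip front (np.float64(321.94896579506883), np.float64(199.16998908433004)) collar bot front (np.float64(322.26436018719374), np.float64(204.09202646537156)) top front (np.float64(322.3345858128726), np.float64(210.27390292254555)) head top front (np.float64(322.79105114597087), np.float64(274.37820241628293))
0 tip front (np.float64(321.94937298179383), np.float64(197.34209850855964)) collar bot front (np.float64(322.2657188485243), np.float64(201.63562187811237)) top front (np.float64(322.3362089819627), np.float64(207.69939727842504)) head top front (np.float64(322.79483835630106), np.float64(271.1961376291406))
0.0015 tip front (np.float64(321.9497817172716), np.float64(195.50725546964958)) collar bot front (np.float64(322.26708449482726), np.float64(199.16658874388372)) top front (np.float64(322.33784095513016), np.float64(205.11092750283237)) head top front (np.float64(322.79865281352653), np.float64(267.99117963605784))
[0.00297791 0.00066515 0.1441074 ]
hole [0.54624235 0.25469008 0.104     ] tool [0.00299398 0.00348545 0.1441116 ]
```

View pics/c3.png

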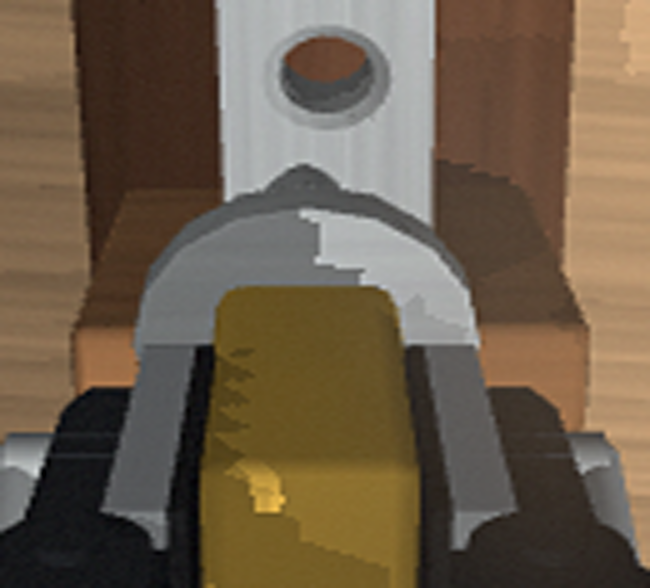

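>>> jog_arm:
  turn:
    - [0,0,0]
    - [0,0,0]
    - [0,0,0]
    - [0,0,0]
    - [0,0,0]
  delta_pos:
    - [0.004,0.002,0.01]
    - [0,0,0.015]
    - [0,0,0.015]
    - [0,0,0]
    - [0,0,0]
  gripper: [0.01,0.01,0.01,0.01,0.01]

```text
time: 5.8
tool_pos: [0.5474, 0.2554, 0.2075]
tcp_rot: [3.138, 0.123, -0.005]
wrist_force: [0.2, -0.5, -2.2]
width: 0.219
grip_force: 69.1
```

```bash
python3 - <<'E'
from h import *
s,im=grab('wrist','w3');print(s['tool_pos'],s['joint_vel'].round(3),s['time'])
big=cv2.resize(im[160:300,260:390],None,fx=5,fy=4.2,interpolation=cv2.INTER_CUBIC); cv2.imwrite('pics/c4.png',big[:,:,::-1])
c=vision.calibration('wrist');M=np.array(c['mount']);C=(200/np.tan(np.radians(c['vfov'])/2),c['cx'],c['cy'],M[:3,:3],M[:3,3])
d=s['tool_pos'][2]-.104
print(d)
for x,y in((-.0017,-.0006),(-.0007,-.0006),(-.0017,.0004)): print(x,y,proj(C,(x,y,d)),proj(C,(x+.012,y,d)),'tipfront',proj(C,(x+.002,y,.09)))
E
```

```text
[0.54742827 0.25535958 0.20749806] [ 0.004 -0.017 -0.041  0.003  0.001  0.001] 5.8
0.10349805978028519
-0.0017 -0.0006 (np.float64(321.17145304011314), np.float64(196.39446492010916)) (np.float64(321.16327588492567), np.float64(182.31332406972706)) tipfront (np.float64(321.17989417325293), np.float64(199.41547292020687))
-0.0007 -0.0006 (np.float64(321.17078059789344), np.float64(195.23651287044726)) (np.float64(321.1625836788262), np.float64(181.12133842667006)) tipfront (np.float64(321.1791957710676), np.float64(198.19825930973056))
-0.0017 0.0004 (np.float64(322.38997240069676), np.float64(196.39360628666807)) (np.float64(322.3995615844812), np.float64(182.31252170822165)) tipfront (np.float64(322.4647098991798), np.float64(199.4145522328306))
```

View pics/c4.png

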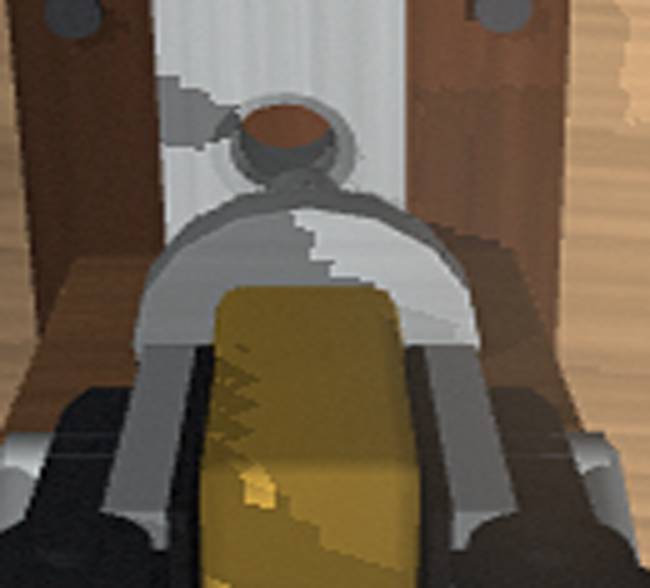

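>>> jog_arm:
  turn:
    - [0,0,0]
    - [0,0,0]
    - [0,0,0]
    - [0,0,0]
    - [0,0,0]
  delta_pos:
    - [0.0003,-0.0028,0]
    - [0,0,0]
    - [0,0,0.006]
    - [0,0,0.006]
    - [0,0,0]
  gripper: [0.01,0.01,0.01,0.01,0.01]

```text
time: 6.27
tool_pos: [0.5475, 0.2596, 0.1958]
tcp_rot: [3.138, 0.126, -0.003]
wrist_force: [-0.6, 0.2, -3.4]
width: 0.219
grip_force: 69.2
```

```bash
python3 - <<'E'
from h import *
s,im=grab('wrist','w4');print(s['tool_pos'],s['joint_vel'].round(3),s['time'])
big=cv2.resize(im[160:300,260:390],None,fx=5,fy=4.2,interpolation=cv2.INTER_CUBIC); cv2.imwrite('pics/c5.png',big[:,:,::-1])
c=vision.calibration('wrist');M=np.array(c['mount']);C=(200/np.tan(np.radians(c['vfov'])/2),c['cx'],c['cy'],M[:3,:3],M[:3,3])
d=s['tool_pos'][2]-.104
for x,y in((-.0017,-.0006),): print(d,proj(C,(x,y,d)),proj(C,(x+.012,y,d)),proj(C,(x,y-.012,d)),proj(C,(x,y+.012,d)))
E
```

```text
[0.54746999 0.25958456 0.19575235] [ 0.001 -0.002 -0.004 -0.001  0.021  0.001] 6.2667
0.09175234649320736 (np.float64(321.1793791395479), np.float64(201.1005853658019)) (np.float64(321.17092353797915), np.float64(186.45171527332153)) (np.float64(305.9020767114179), np.float64(201.11166101756777)) (np.float64(336.45483793227703), np.float64(201.0895110506243))
```

View pics/c5.png

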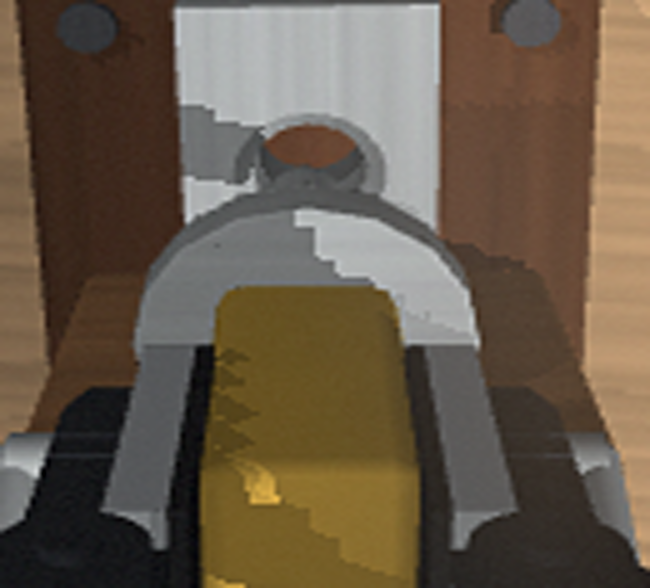

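The hole's chamfer is centred at (322,201) and the tip at (321,201), so the error is under 1 mm. I'll insert.

>>> jog_arm:
  turn:
    - [0,0,0]
    - [0,0,0]
    - [0,0,0]
    - [0,0,0]
    - [0,0,0]
    - [0,0,0]
    - [0,0,0]
    - [0,0,0]
  delta_pos:
    - [-0.0003,0.0006,0.005]
    - [0,0,0.008]
    - [0,0,0.008]
    - [0,0,0.008]
    - [0,0,0.009]
    - [0,0,0.009]
    - [0,0,0.008]
    - [0,0,0]
  gripper: [0.01,0.01,0.01,0.01,0.01,0.01,0.01,0.01]

```text
time: 6.98
tool_pos: [0.5465, 0.2586, 0.1393]
tcp_rot: [3.138, 0.125, -0.007]
wrist_force: [-0.8, -0.2, -3.5]
width: 0.218
grip_force: 69.2
```

>>> jog_arm:
  turn:
    - [0,0,0]
    - [0,0,0]
    - [0,0,0]
    - [0,0,0]
  delta_pos:
    - [0,0,0.003]
    - [0,0,0.002]
    - [0,0,0.001]
    - [0,0,0]
  gripper: [0.01,0.01,0.01,0.01]

```text
time: 7.32
tool_pos: [0.5483, 0.2593, 0.1365]
tcp_rot: [-3.139, -0.125, -0.001]
wrist_force: [0.1, 0.1, -3.0]
width: 0.225
grip_force: 69.2
```

>>> jog_arm:
  turn:
    - [0,0,0]
    - [0,0,0]
    - [0,0,0]
    - [0,0,0]
  delta_pos:
    - [0,0,0.0015]
    - [0,0,0.0015]
    - [0,0,0]
    - [0,0,0]
  gripper: [0.01,0.01,0.01,0.01]

```text
time: 7.65
tool_pos: [0.5488, 0.2596, 0.1355]
tcp_rot: [-3.138, -0.125, -0.003]
wrist_force: [-1.9, -1.2, 5.8]
width: 0.221
grip_force: 70.2
```

>>> jog_arm:
  turn:
    - [0,0,0]
    - [0,0,0]
    - [0,0,0]
    - [0,0,0]
    - [0,0,0]
    - [0,0,0]
    - [0,0,0]
    - [0,0,0]
    - [0,0,0]
    - [0,0,0]
    - [0,0,0]
    - [0,0,0]
    - [0,0,0]
  delta_pos:
    - [0,0,0]
    - [0,0,0]
    - [0,0,0]
    - [0,0,0]
    - [0,0,0]
    - [0,0,-0.01]
    - [0,0,-0.02]
    - [0,0,-0.03]
    - [0,0,-0.03]
    - [0,0,-0.03]
    - [0,0,-0.02]
    - [0,0,0]
    - [0,0,0]
  gripper: [0.0854,0.0854,0.0854,0.0854,0.0854,0.0854,0.0854,0.0854,0.0854,0.0854,0.0854,0.0854,0.0854]

```text
time: 8.73
tool_pos: [0.5492, 0.2597, 0.2759]
tcp_rot: [-3.137, -0.125, -0.007]
wrist_force: [-1.1, 0.1, -0.6]
width: 0.998
grip_force: 0.0
```

```bash
python3 - <<'E'
from h import *
s,w=grab('wrist','w5');C=cam('wrist',s);print(s['tool_pos'],s['time'],s['wrist_force'],Ro.from_rotvec(s['tcp_rot']).as_matrix().round(3)[0])
y,st,m=blob(w,(0,120,60),(8,255,255),(150,0,500,400)); print('tab',y,st)
ax=np.array([.997,.082,0])
for t in(-.35,-.45,-.55,-.65):
  print(t, proj(C,np.array([.5463,.2582,.114])+ax*(-.018+.085*np.sin(t))+np.array([0,0,.085*np.cos(t)])))
print('head top c',proj(C,(.5463,.2582,.162)),'collar front top',proj(C,np.array([.5463,.2582,.114])+ax*.02),'shaft end',proj(C,np.array([.5463,.2582,.104])+ax*.032))
cv2.imwrite('pics/c6.png',w[:,100:540,::-1])
E
```

```text
[0.54919837 0.25972555 0.27592943] 8.7333 [-1.10619439  0.12758637 -0.5928304 ] [0.997 0.08  0.004]
tab [321.         273.56428571] [300 269  43  10 420]
-0.35 (np.float64(323.8547516465818), np.float64(262.5152811216979))
-0.45 (np.float64(323.8282231230034), np.float64(268.91312827985627))
-0.55 (np.float64(323.7963240727548), np.float64(274.1629015657267))
-0.65 (np.float64(323.7599276307908), np.float64(278.257895405491))
head top c (np.float64(323.5754013352334), np.float64(194.55787010884907)) collar front top (np.float64(323.2556798391716), np.float64(160.09557058453976)) shaft end (np.float64(323.1921992619357), np.float64(146.19155303475688))
```

View pics/c6.png

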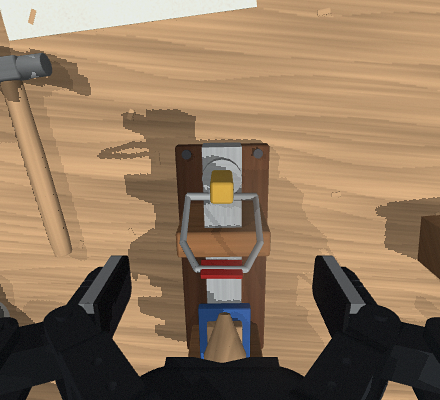

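The pin is home, and the ring is still back at about -0.53 rad with its tab at wrist (321,273). Next: close the fingers, go behind the tab, and lower to overlap it.

>>> jog_arm:
  turn:
    - [0,0,0]
    - [0,0,0]
    - [0,0,0]
    - [0,0,0]
    - [0,0,0]
    - [0,0,0]
    - [0,0,0]
    - [0,0,0]
    - [0,0,0]
    - [0,0,0]
    - [0,0,0]
  delta_pos:
    - [-0.018,0,0]
    - [-0.02,0,0]
    - [-0.02,0,0]
    - [-0.02,0,0]
    - [-0.02,0,0]
    - [0,0,0.02]
    - [0,0,0.025]
    - [0,0,0.025]
    - [0,0,0.015]
    - [0,0,0.009]
    - [0,0,0]
  gripper: [0,0,0,0,0,0,0,0,0,0,0]

```text
time: 9.7
tool_pos: [0.4477, 0.2501, 0.1751]
tcp_rot: [3.136, 0.125, -0.011]
wrist_force: [-0.5, -0.9, 0.1]
width: -0.0
grip_force: 0.0
```

```bash
python3 - <<'E'
from h import *
s,w=grab('wrist','w6');print(s['tool_pos'],s['time'],s['wrist_force'],s['width'])
P=s['tool_pos']-np.array([.5465,.2587,.104]);print('pin frame',P[0]*.997+P[1]*.08,-P[0]*.08+P[1]*.997,P[2])
cv2.imwrite('pics/c7.png',w[:,100:540,::-1])
E
```

```text
[0.44769008 0.25007527 0.17509804] 9.7 [-0.53754012 -0.94760654  0.05085931] -0.00042906441127705977
pin frame -0.09920346714411041 -0.0006940618346531445 0.07109804106130717
```

View pics/c7.png

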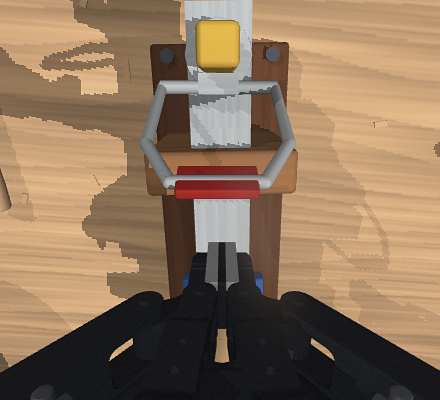

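The closed fingertips are behind the tab and centred on it (tab at crop (217,182), tips at (220,260)). I'll push over in an arc.

>>> jog_arm:
  turn:
    - [0,0,0]
    - [0,0,0]
    - [0,0,0]
    - [0,0,0]
    - [0,0,0]
    - [0,0,0]
    - [0,0,0]
    - [0,0,0]
    - [0,0,0]
    - [0,0,0]
    - [0,0,0]
    - [0,0,0]
    - [0,0,0]
    - [0,0,0]
  delta_pos:
    - [0.007,0,-0.002]
    - [0.007,0,-0.002]
    - [0.007,0,-0.002]
    - [0.0063,0,-0.003]
    - [0.0063,0,-0.003]
    - [0.0063,0,-0.003]
    - [0.0069,0,-0.001]
    - [0.0069,0,-0.001]
    - [0.0069,0,-0.001]
    - [0.0069,0,-0.001]
    - [0.0082,0,0]
    - [0.0082,0,0]
    - [0.0082,0,0]
    - [0,0,0]
  gripper: [0,0,0,0,0,0,0,0,0,0,0,0,0,0]

```text
time: 10.92
tool_pos: [0.544, 0.2588, 0.1982]
tcp_rot: [-3.139, -0.125, -0.001]
wrist_force: [0.1, -0.2, -0.4]
width: -0.0
grip_force: 0.0
```

```bash
python3 - <<'E'
from h import *
s,w=grab('wrist','w7');print(s['tool_pos'],s['time'],s['wrist_force'],s['width'])
C=cam('wrist',s)
P=s['tool_pos']-np.array([.5465,.2587,.104]);print('pin frame',P[0]*.997+P[1]*.08,-P[0]*.08+P[1]*.997,P[2])
y,st,m=blob(w,(0,120,60),(8,255,255),(150,0,500,400)); print('tab',y,st)
ax=np.array([.997,.08,0])
for t in(-.5,0,.2,.3,.4,.5,.7):
  print(t, np.round(proj(C,np.array([.5465,.2587,.114])+ax*(-.018+.085*np.sin(t))+np.array([0,0,.085*np.cos(t)])),1))
E
```

```text
[0.54395145 0.25884121 0.19816972] 10.9167 [ 0.14748289 -0.20288212 -0.44612272] -0.00033007133824508475
pin frame -0.0025296040517152774 0.00034466852753047884 0.0941697187849624
tab [320.50795756 234.71750663] [285 229  71  12 754]
-0.5 [323.  333.6]
0 [323.1 284.4]
0.2 [323.1 253.9]
0.3 [323.1 237.4]
0.4 [323.1 220.7]
0.5 [323.1 204.1]
0.7 [323. 173.]
```

>>> jog_arm:
  turn:
    - [0,0,0]
    - [0,0,0]
    - [0,0,0]
    - [0,0,0]
    - [0,0,0]
    - [0,0,0]
    - [0,0,0]
  delta_pos:
    - [0.006,0,0.003]
    - [0.006,0,0.004]
    - [0.006,0,0.005]
    - [0.0065,0,0.005]
    - [0.0065,0,0.006]
    - [0.0065,0,0.006]
    - [0,0,0]
  gripper: [0,0,0,0,0,0,0]

```text
time: 11.55
tool_pos: [0.5799, 0.2614, 0.1671]
tcp_rot: [3.138, 0.125, -0.003]
wrist_force: [0.4, 0.4, -1.6]
width: -0.002
grip_force: 0.0
```

```bash
cat > m.py <<'E'
from h import *
import sys
s,w=grab('wrist',sys.argv[1]);print(s['tool_pos'],s['time'],s['wrist_force'])
C=cam('wrist',s)
P=s['tool_pos']-np.array([.5465,.2587,.104]);print('pin frame',P[0]*.997+P[1]*.08,-P[0]*.08+P[1]*.997,P[2])
y,st,m=blob(w,(0,120,60),(8,255,255),(150,0,500,400)); print('tab',y,st)
ax=np.array([.997,.08,0])
for t in np.arange(.5,2,.1):
  print(round(t,1), np.round(proj(C,np.array([.5465,.2587,.114])+ax*(-.018+.085*np.sin(t))+np.array([0,0,.085*np.cos(t)])),1))
E
python3 m.py w8
```

```text
[0.57991035 0.26139086 0.16707081] 11.55 [ 0.35555374  0.36063997 -1.63887834]
pin frame 0.03352538921867232 9.958665085234731e-06 0.06307081040841829
tab [319.48640483 228.44209466] [283 221  73  15 993]
0.5 [322.7 301.7]
0.6 [322.7 282.4]
0.7 [322.6 263.7]
0.8 [322.6 246.1]
0.9 [322.5 229.9]
1.0 [322.4 215.4]
1.1 [322.3 202.8]
1.2 [322.3 192.1]
1.3 [322.2 183.3]
1.4 [322.1 176.4]
1.5 [322.1 171.3]
1.6 [322.  167.8]
1.7 [322.  165.8]
1.8 [321.9 165.3]
1.9 [321.9 165.9]
```

>>> jog_arm:
  turn:
    - [0,0,0]
    - [0,0,0]
    - [0,0,0]
    - [0,0,0]
    - [0,0,0]
    - [0,0,0]
    - [0,0,0]
    - [0,0,0]
    - [0,0,0]
    - [0,0,0]
  delta_pos:
    - [0.005,0,0.006]
    - [0.005,0,0.007]
    - [0.004,0,0.008]
    - [0.004,0,0.008]
    - [0.003,0,0.008]
    - [0.003,0,0.008]
    - [0.002,0,0.008]
    - [0.001,0,0.008]
    - [0,0,0.006]
    - [0,0,0]
  gripper: [0,0,0,0,0,0,0,0,0,0]

```text
time: 12.43
tool_pos: [0.6053, 0.2634, 0.1]
tcp_rot: [3.138, 0.125, -0.005]
wrist_force: [-0.9, 0.0, -0.8]
width: -0.001
grip_force: 0.0
```

```bash
python3 m.py w9
```

```text
[0.60525729 0.26343532 0.10004686] 12.4333 [-0.8944555   0.01193764 -0.83461868]
pin frame 0.05895984262453098 2.053276801576489e-05 -0.003953135008858369
tab [320.39435028 232.7920904 ] [286 226  68  14 885]
0.5 [324.2 529.3]
0.6 [324.1 493.3]
0.7 [323.9 457.4]
0.8 [323.8 422.7]
0.9 [323.6 390.2]
1.0 [323.5 360.6]
1.1 [323.3 334.3]
1.2 [323.2 311.6]
1.3 [323.  292.5]
1.4 [322.9 276.6]
1.5 [322.8 264. ]
1.6 [322.6 254.2]
1.7 [322.5 247. ]
1.8 [322.5 242.1]
1.9 [322.4 239.1]
```

>>> jog_arm:
  turn:
    - [0,0,0]
    - [0,0,0]
    - [0,0,0]
    - [0,0,0]
    - [0,0,0]
    - [0,0,0]
  delta_pos:
    - [0,0,0.002]
    - [0,0,0.002]
    - [0,0,0.002]
    - [0,0,0.002]
    - [0,0,0]
    - [0,0,0]
  gripper: [0,0,0,0,0,0]

```text
time: 12.98
tool_pos: [0.6065, 0.2639, 0.0942]
tcp_rot: [3.139, 0.125, -0.0]
wrist_force: [0.4, 1.1, 0.1]
width: 0.002
grip_force: 0.0
```

>>> jog_arm:
  turn:
    - [0,0,0]
    - [0,0,0]
    - [0,0,0]
    - [0,0,0]
  delta_pos:
    - [0,0,0.0015]
    - [0,0,0.0015]
    - [0,0,0]
    - [0,0,0]
  gripper: [0,0,0,0]

```text
time: 13.32
tool_pos: [0.6067, 0.264, 0.0914]
tcp_rot: [-3.139, -0.125, -0.0]
wrist_force: [0.2, -0.0, 0.5]
width: -0.001
grip_force: 0.3
```

>>> jog_arm:
  turn:
    - [0,0,0]
    - [0,0,0]
    - [0,0,0]
    - [0,0,0]
    - [0,0,0]
    - [0,0,0]
    - [0,0,0]
    - [0,0,0]
    - [0,0,0]
  delta_pos:
    - [0,0,-0.01]
    - [0,0,-0.02]
    - [0,0,-0.03]
    - [0,0,-0.03]
    - [0,0,-0.03]
    - [0,0,-0.03]
    - [0,0,-0.02]
    - [0,0,0]
    - [0,0,0]
  gripper: [0,0,0,0,0,0,0,0,0]

```text
time: 14.07
tool_pos: [0.6076, 0.2643, 0.2642]
tcp_rot: [-3.138, -0.125, -0.007]
wrist_force: [0.2, -1.0, 0.2]
width: 0.001
grip_force: 0.0
```

```bash
python3 m.py w10; python3 -c "
import cv2;cv2.imwrite('pics/c10.png',cv2.imread('pics/w10.png')[:,100:540])"
```

```text
[0.60758362 0.26430646 0.26421968] 14.0667 [ 0.16406947 -1.00938282  0.17697156]
pin frame 0.061348886164397 0.0007029554952110847 0.16021967558522882
tab [321.58208955 166.48756219] [305 164  34   6 201]
0.5 [323.1 253.5]
0.6 [323.  242.4]
0.7 [323.  231.7]
0.8 [323.  221.6]
0.9 [323.  212.2]
1.0 [322.9 203.6]
1.1 [322.9 196. ]
1.2 [322.8 189.5]
1.3 [322.8 183.9]
1.4 [322.8 179.5]
1.5 [322.7 176.1]
1.6 [322.7 173.7]
1.7 [322.7 172.3]
1.8 [322.6 171.8]
1.9 [322.6 172.1]
```

View pics/c10.png

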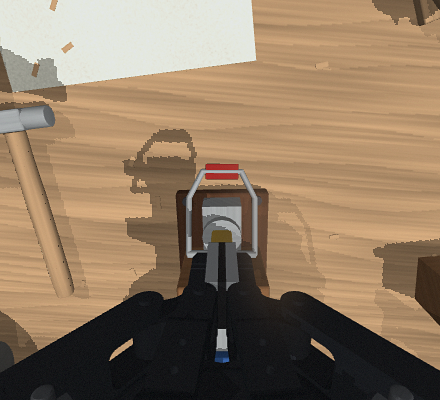

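The ring now lies past the shaft's free end, with its tab at crop (222,172). I'll check its height by triangulation.

```bash
python3 - <<'E'
from h import *
_,t=grab('top','t11');_,c=grab('scene','s11');s,w=grab('wrist','w11')
S,T,W=cam('scene'),cam('top'),cam('wrist',s)
lo,hi=(0,120,30),(8,255,255)
ax=np.array([.997,.08,0]);q=lambda a:np.array([.5465,.2587,.114])+ax*(-.018+.085*np.sin(a))+np.array([0,0,.085*np.cos(a)])
r={}
for n,im,C in(('s',c,S),('t',t,T),('w',w,W)):
    u,v=proj(C,q(1.85)); b=[int(max(0,u-35)),int(max(0,v-30)),int(u+35),int(v+30)]
    try: r[n]=(C,)+blob(im,lo,hi,b)[:2]; print(n,(u,v),r[n][1],r[n][2])
    except Exception as e: print(n,(u,v),e)
for a,b in(('s','w'),('t','w'),('s','t')):
    if a in r and b in r: print(a,b,tri(r[a][0],r[a][1],r[b][0],r[b][1]))
print('exp',q(1.65),q(1.9))
E
```

```text
s (np.float64(345.2622160976285), np.float64(343.368010866565)) [346.48571429 342.68571429] [341 338  12  11  35]
t (np.float64(188.5641285754591), np.float64(123.34324957206262)) [188.2        125.65714286] [182 124  14   4  35]
w (np.float64(321.6434598494468), np.float64(169.69678988513294)) [320.33658537 164.42439024] [304 161  34   7 205]
s w (array([0.61061813, 0.26491428, 0.0882906 ]), np.float64(0.005840542096527139))
t w (array([0.61009423, 0.26737313, 0.07387091]), np.float64(0.0036106970392695394))
s t (array([0.60576454, 0.26475768, 0.08786927]), np.float64(0.0011914896517951354))
exp [0.61303333 0.26403868 0.10727472] [0.6087482  0.26369484 0.08652039]
```

```bash
python3 -c "
from workcell import ticket; print(ticket.finish_job())"
```

```text
the job is handed in; nothing more can be done
None
```

The linchpin is fully home in the shaft hole, the ring is swung over past the free end and down against or close to its stop (tab measured at z ≈ 0.088 m; 0.0865 m expected at the stop). The arm is clear of everything, and the job was handed in at about 14 s; no verdict came back.

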